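# Book a carton out at the stock terminal

## Robot

A 7-joint arm with a two-finger parallel gripper is mounted at the origin on a cart in front of the work surface, level with it; the furniture and walls round the work are solid. World frame = base frame: x ahead of the robot, y to its left, z up, the work surface at z = 0. Lengths are in m, angles in rad, forces in N, time in s.
With the tool pointing down it reaches from about 0.425 to 0.925 m from the base axis. Payload 6.8 kg.
Tool frame: the origin (TCP) lies on the centre line of the jaws, within the pads' length; the fingertips stand 8 mm ahead of it and the grasp point (between the pads) lies 11 mm behind it (bot.tips_ahead is the distance from the TCP to the fingertips, in m); z points along the fingers, y is the line along which they close (so a half turn about z gives the same grasp; the last joint's range is limited). The gripper opens to 85 mm and grips with 20 to 120 N. Pads are 22 mm wide; open, the fingers measure 114 mm over their backs; the gripper's body (76 mm by 85 mm) begins 54 mm behind the grasp point. The pads swing forward as they close: fully open they stand 13 mm farther back than shut.
Start: joints at [1.092, 0.477, 0.022, 1.555, -0.011, 1.109, -0.083], TCP at [0.245, -0.629, 0.239] pointing down, gripper open.
Joint ranges: [-2.96, 2.96], [-0.34, 2.1], [-1.41, 1.46], [0.24, 2.44], [-1.37, 4.51], [0.17, 1.92], [-2.96, 2.96]. Speed limits (rad/s): [2.39, 2.39, 3.14, 3.14, 3.14, 3.14, 3.14].

## Interface

Orientations are given as a unit quaternion [w, x, y, z].
In Python, from station import bot gives the robot as it stands.
- The arm moves only by the tool send_rows, never from a script. Its argument "deltas" is text: rows parted by semicolons, each of 4 numbers parted by spaces: the shift along the tool's x, y, z in m, then the turn about the tool's z in degrees. In form: x y z spin; .... A call has 1 to 5 rows; each row is the pose to reach, as a shift and turn from the pose commanded when the call began, along the tool's axes at that moment; what a row does not reach only later rows make up. A row lasts 1/10 s, in which the tool goes at most 50 mm and 8.59 degrees, less where a joint would pass 70% of its speed; a pose out of reach is approached as far as the arm can. A call with a gripper value outside its range is refused whole. "claw" is the opening, from 0 (shut) to 1 (fully open), set as the call begins (left out, the last holds). The fingers move at their own pace and stop on an object; "force" is the grip in N (left out, the last holds). Time passes only in rows, so rows that repeat a pose let the fingers close. It gives the time, the measured TCP pose, the force, the opening and the grip force at its end, in the units of the state.
- bot.get_obs(): the state, without advancing time (a new reading comes with each control period).
- bot.read_camera(name): name is "scene" or "side" or "wrist"; returns a dict with "img" (400x640x3 uint8, red, green, blue), "depth" (400x640 float32, m along the optical axis (not along the pixel's ray), 0 where there is no reading), "fx", "fy", "cx", "cy" (pixels), "camera_from_world" (4x4, takes a point from world to camera coordinates). Camera axes: x right, y up, looking along -z (the intrinsics and any distortion apply to the point x, -y, -z); pixel columns grow to the right and rows downward; lengths in m; the calibration is good to about 2 mm. The wrist camera is an equidistant fisheye: a pixel r from the principal point sees the ray r / f radians off the axis. A picture is of the moment at which its call begins.
- bot.hand_in(): hands the job in; it is judged then, once.
Trained networks look in a picture, given as the dict that the camera call returned (one of the last four; its "shot" number tells which), for a name from the list of things; names that differ only in an ending like _2 or _b are one class to them, and where a whole thing is asked for, a point or a joint stands for the part that bears it (a point fixed in the world has none). Each returns a list of dicts, best first, with "confidence" (0 to 1); they miss things now and then, are a little off and sometimes report something else, mostly with a low value. They report only what shows in the picture. A call takes as long as a camera call. They do not tell look-alikes from the thing itself.
- bot.masks_of(picture, query): "mask" (400x640 bool, what is visible of it).
- bot.landmark_of(picture, query): "xyz" ([x, y, z] in m, in world coordinates, good to about 4 mm: a listed point, or the origin of a listed thing).
The state is a dict: "t": time; "q": joint angles; "joint_vel": joint speeds; "joint_torque": joint torques, N m; "eef_pos": TCP position; "tool_rot": TCP orientation; "contact_force": force on the tool from outside, world axes, zero at the start; "torque": the same for the moment, N m; "gripper_width": opening from 0.0 (shut) to 1.0 (fully open); "grasp_force": force on a finger pad.
Only numpy, scipy, OpenCV 4.12 (cv2) and the standard library are available. Lean on these libraries where they do the work, as an engineer would, in place of code of your own. Each camera call takes 0.05 s, during which the arm holds its last target. There are 200 camera calls.

## Task

Book the carton of middle height out of stock: lift it out of the bin, set it down upright on the middle of the reader plate (do not drop it) and let go. Then, leaving it there, press three keys of the keypad one at a time, each fully down for a moment: first the round one, then the square one, then the long bar. Do not press the cross-shaped cancel key, and leave the other cartons in the bin and everything else standing where it is.

Things in the scene. Friction and masses are not known exactly. Their poses are not given: they have to be found in the camera images.
- carton_mid_center (a point): centre (half-way up) of the carton of middle height: upright printed folding carton with a light band at its top, 50 mm along its x, 60 mm along its y, 120 mm tall (z up), 50 g nominal, loose. It stands in the bin beside the other two cartons; which of the three places it has varies. Its y axis points roughly across the narrow way of the bin.
- carton_low_center (a point): centre of the low wide carton in the bin, 66 (x) x 86 (y) x 75 mm tall; stays in the bin
- carton_high_center (a point): centre of the tallest carton in the bin, 70 (x) x 66 (y) x 150 mm tall; stays in the bin
- bin: open grey stock bin, fixed, 295 mm along its x, 135 mm along its y, walls 50 mm high and 5 mm thick, floor 5 mm; origin in the centre of its underside on the desk. The three cartons stand in a row along its x, 90 mm apart
- reader_center (a point): centre of the upper face of the reader plate: flat square plate, fixed, 115 x 115 mm, white with a dark square window, its top 12 mm above the desk; z up
- keypad_top (a point): centre of the top face of the keypad: fixed white housing, 100 mm along its x, 250 mm along its y, top face 38 mm above the desk. Four key blocks sit in a row along its y, 60 mm apart; their order varies
- key_round_top (a point): centre of the top of a grey key, round disc cap, 36 mm diameter; at rest its top is 60 mm above the desk
- key_round (a joint): travel of that key in m: 0 up, 0.008 fully down; spring, 1.2 N to start it and 6 N at the stop, comes up by itself
- key_square_top (a point): centre of the top of a grey key, square cap, 34 x 34 mm; at rest its top is 60 mm above the desk
- key_square (a joint): travel of that key in m: 0 up, 0.008 fully down; spring, 1.2 N to start it and 6 N at the stop, comes up by itself
- key_bar_top (a point): centre of the top of a grey key, long narrow bar cap, 50 mm along the keypad's x, 15 mm along its y; at rest its top is 60 mm above the desk
- key_bar (a joint): travel of that key in m: 0 up, 0.008 fully down; spring, 1.2 N to start it and 6 N at the stop, comes up by itself
- key_cross_top (a point): centre of the top of a grey key, plus-shaped cap, two bars 44 x 13 mm: the cancel key; at rest its top is 60 mm above the desk
- key_cross (a joint): travel of that key in m: 0 up, 0.008 fully down; spring, 1.2 N to start it and 6 N at the stop, comes up by itself
- spray_center (a point): centre of the lens cleaner pump bottle, 37 mm diameter, 133 mm tall, loose, standing behind the keypad; bystander
- bottle_center (a point): centre of the amber glass bottle with screw cap, 92 mm diameter, 195 mm tall, loose, standing beyond the bin; bystander
- contact_box_center (a point): centre of the contact lens case with two screw caps, 28 x 62 x 16 mm, loose, lying between keypad and bin; bystander
Things that resemble listed ones, but are neither listed nor needed, are in the scene too. Leave any orange or yellow look-alike of the part that bears contact_box_center alone.

How it is judged:
On the way, in this order (a step that is already met when the one before it is completed fails the run):
1. the middle carton stands upright on the reader plate, released, no key pressed (horizontal distance between carton_mid_center and reader_center below 0.025 m and angle between carton_mid_center's own z axis and vertical below 0.1 rad and z of carton_mid_center in the frame of reader_center below 0.066 m and contact force between the fingers and carton_mid below 0.1 N and value of joint each of key_round, key_square, key_bar, key_cross below 0.002 m), for 0.2 s.
2. the round key is pressed fully down, alone, with the carton standing on the reader (value of joint key_round above 0.006 m and value of joint each of key_square, key_bar, key_cross below 0.002 m and horizontal distance between carton_mid_center and reader_center below 0.025 m and angle between carton_mid_center's own z axis and vertical below 0.1 rad and z of carton_mid_center in the frame of reader_center below 0.066 m and contact force between the fingers and carton_mid below 0.1 N), for 0.1 s.
3. the square key is pressed fully down, alone, with the carton standing on the reader (value of joint key_square above 0.006 m and value of joint each of key_round, key_bar, key_cross below 0.002 m and horizontal distance between carton_mid_center and reader_center below 0.025 m and angle between carton_mid_center's own z axis and vertical below 0.1 rad and z of carton_mid_center in the frame of reader_center below 0.066 m and contact force between the fingers and carton_mid below 0.1 N), for 0.1 s.
4. the long bar key is pressed fully down, alone, with the carton standing on the reader (value of joint key_bar above 0.006 m and value of joint each of key_round, key_square, key_cross below 0.002 m and horizontal distance between carton_mid_center and reader_center below 0.025 m and angle between carton_mid_center's own z axis and vertical below 0.1 rad and z of carton_mid_center in the frame of reader_center below 0.066 m and contact force between the fingers and carton_mid below 0.1 N), for 0.1 s.
At the end, for the whole second after the job is handed in: The middle carton stands upright (within 0.1 rad) and at rest on the reader plate, its centre within 25 mm of the plate's centre, released; all four keys are up again (within 2 mm); the other two cartons, the two bottles and the lens case are upright and within 40 mm of where they were (all of step 1 and linear speed of carton_mid below 0.02 m/s and distance of each of carton_low_center, carton_high_center, spray_center, bottle_center, contact_box_center from where it was at the start of the episode below 0.04 m and angle between each of carton_low_center, carton_high_center, spray_center, bottle_center, contact_box_center's own z axis and vertical below 0.3 rad); the robot touches nothing.
It fails at once if the cancel (cross) key is pressed (value of joint key_cross above 0.004 m).
It fails at once if the middle carton is let go more than 15 mm above the reader plate (horizontal distance between carton_mid_center and reader_center below 0.08 m and z of carton_mid_center in the frame of reader_center above 0.076 m and contact force between each of the arm, the fingers and carton_mid below 0.02 N).
It fails at once if two keys are down together, or a key is pressed while the middle carton is not on the reader plate (value of joint each of key_square, key_round above 0.004 m or value of joint each of key_bar, key_round above 0.004 m or value of joint each of key_bar, key_square above 0.004 m or value of joint each of key_cross, key_round above 0.004 m or value of joint each of key_cross, key_square above 0.004 m or value of joint each of key_cross, key_bar above 0.004 m or (value of joint key_round above 0.004 m and horizontal distance between carton_mid_center and reader_center above 0.06 m) or (value of joint key_square above 0.004 m and horizontal distance between carton_mid_center and reader_center above 0.06 m) or (value of joint key_bar above 0.004 m and horizontal distance between carton_mid_center and reader_center above 0.06 m) or (value of joint key_cross above 0.004 m and horizontal distance between carton_mid_center and reader_center above 0.06 m)).
It fails at once if another carton in the bin is knocked over or moved more than 40 mm (distance of any of carton_low_center, carton_high_center from where it was at the start of the episode above 0.04 m or angle between any of carton_low_center, carton_high_center's own z axis and vertical above 0.3 rad).
It fails at once if a bottle or the contact lens case is knocked over or moved more than 40 mm (distance of any of spray_center, bottle_center, contact_box_center from where it was at the start of the episode above 0.04 m or angle between any of spray_center, bottle_center, contact_box_center's own z axis and vertical above 0.3 rad).
It also fails if it takes over 58 s, if anything falls off the work surface, if the arm or the gripper's body presses on something with over 40 N, if the wrist force passes 120 N, or if a joint passes its speed limit or range.

## Working session

There is one attempt and no reset: what is moved stays moved. The work goes in short steps, Python scripts to look and compute and a tool call to move; the robot and the scene stay as the last step left them, time stands still between calls to the robot, and variables do not carry over. Pictures are saved under pics/ and viewed, at most 10 in all, crops included, and the job is handed in when it is done.

Besides the shell and the picture viewer there is one more tool, called after ">>>" in YAML: its name, and indented under it one key for each argument. send_rows: Moves the arm, as the interface text tells. Its arguments: {"type":"object","properties":{"deltas":{"type":"string"},"claw":{"type":"number"},"force":{"type":"number"}},"required":["deltas"]}

```bash
mkdir -p pics
cat > h.py <<'E'
from station import bot
import numpy as np, cv2
def save(p,n): cv2.imwrite('pics/'+n,p["img"][:,:,::-1])
E
python3 - <<'E'
from h import *
o=bot.get_obs();print(o["t"],o["eef_pos"],o["tool_rot"],o["gripper_width"],bot.tips_ahead)
ps=[]
for c in("scene","side"):
    p=bot.read_camera(c);ps.append(p["img"])
    for q in "carton_mid_center carton_low_center carton_high_center bin reader_center keypad_top key_round_top key_square_top key_bar_top key_cross_top spray_center bottle_center contact_box_center".split():
        print(c,q,[(np.round(d["xyz"],3).tolist(),round(d["confidence"],2)) for d in bot.landmark_of(p,q)[:3]])
    save(p,c+"0.png")
E
```

```text
0.0 [ 0.24436383 -0.62860178  0.23832035] [-8.92863534e-04  9.82863914e-01  1.84330347e-01 -2.29247043e-04] 0.9980670897920134 0.008
scene carton_mid_center [([0.438, 0.319, 0.064], 0.95), ([0.436, -0.058, 0.036], 0.45)]
scene carton_low_center [([0.516, 0.312, 0.038], 0.55)]
scene carton_high_center [([0.61, 0.319, 0.077], 0.69), ([0.416, 0.148, 0.009], 0.49), ([0.438, -0.057, 0.039], 0.22)]
scene bin []
scene reader_center [([0.628, -0.01, 0.012], 0.65)]
scene keypad_top [([0.438, -0.055, 0.038], 0.84), ([0.417, 0.032, 0.058], 0.42)]
scene key_round_top [([0.415, 0.034, 0.059], 0.47)]
scene key_square_top [([0.451, -0.146, 0.058], 0.77)]
scene key_bar_top [([0.427, -0.027, 0.061], 0.47)]
scene key_cross_top [([0.44, -0.085, 0.056], 0.62), ([0.628, -0.008, 0.008], 0.49)]
scene spray_center [([0.596, -0.131, 0.06], 0.89), ([0.452, -0.142, 0.059], 0.27)]
scene bottle_center [([0.778, 0.257, 0.094], 0.66), ([0.442, -0.083, 0.057], 0.51)]
scene contact_box_center [([0.418, 0.147, 0.01], 0.76), ([0.501, 0.146, 0.01], 0.67), ([0.601, 0.18, 0.005], 0.51)]
side carton_mid_center [([0.427, 0
[... 179 characters left out ...]
076], 0.66)]
side bin [([0.518, 0.316, 0.002], 0.84), ([0.412, 0.028, 0.059], 0.21)]
side reader_center [([0.626, -0.012, 0.016], 0.88), ([0.609, 0.314, 0.076], 0.73), ([0.776, 0.258, 0.099], 0.69)]
side keypad_top [([0.441, -0.055, 0.045], 0.75)]
side key_round_top [([0.411, 0.028, 0.06], 0.73)]
side key_square_top [([0.45, -0.144, 0.062], 0.49)]
side key_bar_top [([0.416, 0.03, 0.059], 0.48)]
side key_cross_top [([0.441, -0.083, 0.06], 0.72), ([0.442, -0.054, 0.042], 0.34)]
side spray_center [([0.597, -0.124, 0.065], 0.81)]
side bottle_center [([0.775, 0.254, 0.098], 0.95)]
side contact_box_center [([0.414, 0.149, 0.011], 0.69), ([0.501, 0.145, 0.012], 0.61), ([0.599, 0.179, 0.008], 0.45)]
```

View pics/scene0.png

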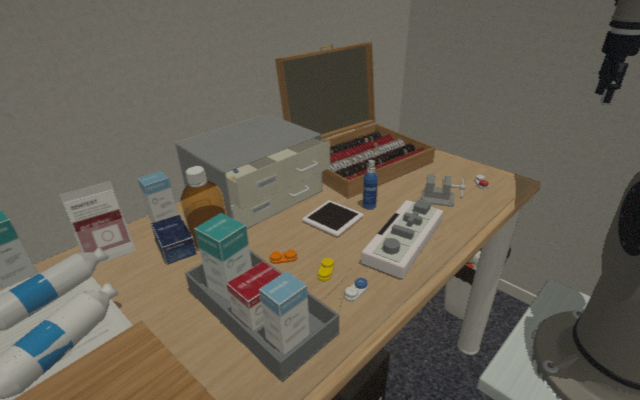

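View pics/side0.png

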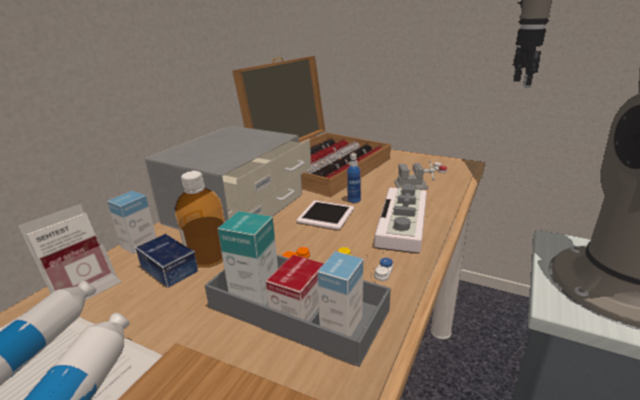

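The scene shows the light-blue-topped mid carton at px (285,310), the red low one at (253,292) and the tall green one at (222,255). The reader is at (333,217). The keypad runs from (390,245), the round key, through the bar and cross to the square key. Next I'll get yaw and a refined centre from depth.

```bash
cat >> h.py <<'E'
def cloud(p):
    v,u=np.mgrid[0:400,0:640]; d=p["depth"]
    c=np.stack([(u-p["cx"])/p["fx"]*d,-(v-p["cy"])/p["fy"]*d,-d,np.ones_like(d)],-1)
    return (c@np.linalg.inv(p["camera_from_world"]).T)[...,:3], d>0
E
python3 - <<'E'
from h import *
for c in("scene","side"):
    p=bot.read_camera(c); P,ok=cloud(p)
    for q,z0,z1 in (("carton_mid_center",.118,.132),("carton_low_center",.074,.086),("carton_high_center",.148,.162),("reader_center",.008,.017),("keypad_top",.033,.043)):
        r=bot.masks_of(p,q)
        if not r: continue
        m=r[0]["mask"]&ok&(P[...,2]>z0)&(P[...,2]<z1)
        X=P[m]
        if len(X)>20: print(c,q,round(r[0]["confidence"],2),len(X),np.median(X[:,2]).round(4),cv2.minAreaRect((X[:,:2]*1000).astype(np.float32)))
E
```

```text
scene carton_mid_center 0.92 927 0.1249 ((428.04791259765625, 319.81158447265625), (60.709171295166016, 50.717918395996094), 89.36795043945312)
scene carton_low_center 0.89 1103 0.08 ((514.6460571289062, 312.1740417480469), (86.21482849121094, 68.12078094482422), 89.26420593261719)
scene carton_high_center 0.86 889 0.1549 ((608.581298828125, 313.72637939453125), (72.65304565429688, 66.72958374023438), 7.83279275894165)
scene reader_center 0.57 1151 0.012 ((621.9917602539062, -10.189323425292969), (115.90023040771484, 117.67802429199219), 5.387167930603027)
scene keypad_top 0.63 1184 0.0378 ((435.90313720703125, -53.48774719238281), (98.84112548828125, 250.30601501464844), 11.390437126159668)
side carton_mid_center 0.67 923 0.1251 ((430.9280700683594, 319.9547119140625), (51.391361236572266, 61.26335144042969), 0.19815312325954437)
side carton_low_center 0.93 1307 0.0803 ((517.48291015625, 313.2296447753906), (66.68872833251953, 87.30098724365234), 1.7318283319473267)
side carton_high_center 0.69 972 0.1554 ((610.5146484375, 313.98040771484375), (70.99563598632812, 66.9458999633789), 6.374985694885254)
side keypad_top 0.64 1011 0.038 ((438.9156799316406, -51.67268371582031), (99.83235168457031, 247.244384765625), 11.419055938720703)
```

>>> send_rows:
  deltas: "0.05 0 0 0; 0.1 0 0 0; 0.15 0 0 0; 0.2 0 0 0; 0.25 0 0 0"
  claw: 1

```text
t: 2.5
eef_pos: [0.4793, -0.5377, 0.2395]
tool_rot: [0.0, 0.983, 0.184, 0.0]
contact_force: [0.4, -0.5, 0.1]
gripper_width: 1.002
grasp_force: 0.0
```

>>> send_rows:
  deltas: "0.018 -0.0466 0 7; 0.036 -0.093 0 14; 0.054 -0.14 0 21.2; 0.072 -0.186 0 21.2; 0.09 -0.233 0 21.2"

```text
t: 3.0
eef_pos: [0.477, -0.2871, 0.2395]
tool_rot: [0.0, 1.0, 0.0, 0.0]
contact_force: [1.1, 0.6, -0.2]
gripper_width: 1.002
grasp_force: 0.0
```

>>> send_rows:
  deltas: "0 -0.05 0 0; 0 -0.1 0 0; 0 -0.15 0 0; 0 -0.2 0 0; 0 -0.25 0 0"

```text
t: 3.5
eef_pos: [0.4767, -0.0372, 0.2397]
tool_rot: [0.0, 1.0, 0.0, 0.001]
contact_force: [0.9, 0.1, 0.2]
gripper_width: 0.999
grasp_force: 0.0
```

>>> send_rows:
  deltas: "0 -0.05 0 0; 0 -0.1 0 0; 0 -0.15 0 0; 0 -0.2 0 0; 0 -0.25 0 0"

```text
t: 4.0
eef_pos: [0.4765, 0.2128, 0.2397]
tool_rot: [-0.0, 1.0, 0.0, 0.0]
contact_force: [1.4, 0.7, -1.0]
gripper_width: 0.996
grasp_force: 0.0
```

>>> send_rows:
  deltas: "-0.02 -0.045 0 0; -0.04 -0.09 0 0; -0.047 -0.107 0 0; -0.047 -0.107 0 0; -0.047 -0.107 0.04 0"

```text
t: 4.5
eef_pos: [0.4327, 0.3204, 0.2034]
tool_rot: [-0.003, 1.0, 0.001, 0.004]
contact_force: [1.4, 0.7, 0.4]
gripper_width: 1.001
grasp_force: 0.0
```

>>> send_rows:
  deltas: "0 0 0.025 0; 0 0 0.05 0; 0 0 0.075 0; 0 0 0.1 0; 0 0 0.114 0"

```text
t: 5.0
eef_pos: [0.4299, 0.3156, 0.0835]
tool_rot: [0.001, 1.0, -0.001, -0.001]
contact_force: [-0.0, -0.7, 0.2]
gripper_width: 0.996
grasp_force: 0.0
```

>>> send_rows:
  deltas: "0 0 0 0; 0 0 0 0; 0 0 0 0; 0 0 0 0; 0 0 0 0"
  claw: 0.5
  force: 25

```text
t: 5.5
eef_pos: [0.43, 0.3181, 0.0861]
tool_rot: [-0.0, 1.0, 0.0, 0.001]
contact_force: [0.4, -0.2, 0.7]
gripper_width: 0.7
grasp_force: 33.8
```

>>> send_rows:
  deltas: "0 0 -0.01 0; 0 0 -0.03 0; 0 0 -0.06 0; 0 0 -0.09 0; 0 0 -0.12 0"

```text
t: 6.0
eef_pos: [0.4294, 0.3179, 0.2074]
tool_rot: [-0.0, 1.0, 0.001, 0.0]
contact_force: [0.5, 0.3, -0.9]
gripper_width: 0.698
grasp_force: 33.8
```

>>> send_rows:
  deltas: "0 0.02 -0.01 0; 0.01 0.055 -0.01 0; 0.03 0.09 -0.01 0; 0.05 0.125 -0.01 0; 0.07 0.16 -0.01 0"

```text
t: 6.5
eef_pos: [0.5003, 0.1566, 0.2165]
tool_rot: [-0.0, 1.0, 0.001, 0.001]
contact_force: [0.6, 0.5, -0.5]
gripper_width: 0.705
grasp_force: 33.9
```

>>> send_rows:
  deltas: "0.025 0.035 0 0; 0.05 0.07 0 0; 0.075 0.105 0 0; 0.1 0.14 0 0; 0.115 0.155 0 0"

```text
t: 7.0
eef_pos: [0.6164, -0.002, 0.2162]
tool_rot: [0.001, 1.0, -0.002, 0.001]
contact_force: [-0.5, -0.4, -0.3]
gripper_width: 0.701
grasp_force: 33.9
```

Run:
```python
from h import *
p=bot.read_camera("side"); save(p,"side1.png"); P,ok=cloud(p)
o=bot.get_obs();print(o["eef_pos"],o["gripper_width"],o["grasp_force"])
r=bot.masks_of(p,"carton_mid_center")[0]["mask"]&ok
X=P[r];print(np.percentile(X[:,2],[1,2,5,50,98]))
print(bot.landmark_of(p,"carton_mid_center")[:1])
p=bot.read_camera("scene"); print(bot.landmark_of(p,"carton_mid_center")[:1])
```

```text
[ 0.61802971 -0.00363693  0.21608342] 0.6968740424307756 33.88159453868866
[0.04352448 0.09833652 0.13956481 0.1943492  0.25644723]
[{'xyz': [0.6141, -0.0021, 0.1918], 'confidence': 0.89}]
[{'xyz': [0.623, -0.0118, 0.0105], 'confidence': 0.74}]
```

View pics/side1.png

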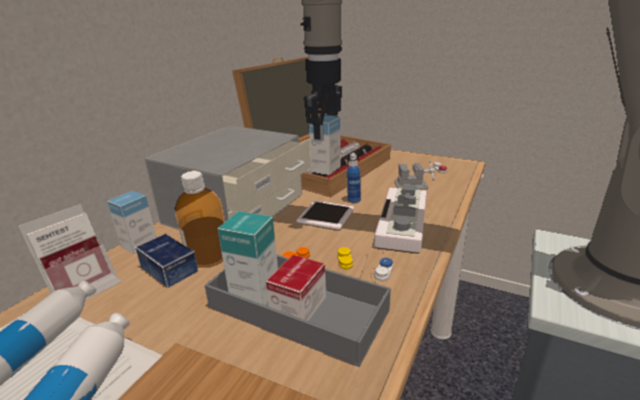

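The carton is held upright at px (325,150), above the reader. Lowering it now.

>>> send_rows:
  deltas: "0.007 0.007 0.02 0; 0.007 0.007 0.045 0; 0.007 0.007 0.07 0; 0.007 0.007 0.095 0; 0.007 0.007 0.11 0"

```text
t: 7.75
eef_pos: [0.6203, -0.0022, 0.1039]
tool_rot: [-0.0, 1.0, 0.002, -0.001]
contact_force: [-0.6, 0.7, -1.1]
gripper_width: 0.697
grasp_force: 33.9
```

>>> send_rows:
  deltas: "0 0 0.003 0; 0 0 0.006 0; 0 0 0.009 0; 0 0 0.011 0; 0 0 0.011 0"

```text
t: 8.25
eef_pos: [0.6221, -0.004, 0.0947]
tool_rot: [0.0, 1.0, 0.0, 0.0]
contact_force: [-0.3, -0.7, -0.9]
gripper_width: 0.701
grasp_force: 33.9
```

>>> send_rows:
  deltas: "0.001 0.003 0 0; 0.002 0.006 0 0; 0.002 0.006 0.001 0; 0.002 0.006 0.002 0; 0.002 0.006 0.002 0"

```text
t: 8.75
eef_pos: [0.6242, -0.0105, 0.0929]
tool_rot: [0.0, 1.0, 0.0, 0.0]
contact_force: [-1.0, -1.5, 3.3]
gripper_width: 0.698
grasp_force: 33.6
```

Contact: 3.3 N upward. Releasing and rising.

>>> send_rows:
  deltas: "0 0 0 0; 0 0 0 0; 0 0 0 0; 0 0 0 0; 0 0 0 0"
  claw: 1

```text
t: 9.25
eef_pos: [0.6238, -0.0099, 0.0922]
tool_rot: [-0.0, 1.0, 0.0, -0.0]
contact_force: [0.0, -0.3, -0.1]
gripper_width: 0.999
grasp_force: 0.0
```

>>> send_rows:
  deltas: "0 0 -0.01 0; 0 0 -0.03 0; 0 0 -0.06 0; 0 0 -0.09 0; 0 0 -0.12 0"

```text
t: 9.75
eef_pos: [0.6238, -0.01, 0.2143]
tool_rot: [-0.0, 1.0, 0.0, 0.0]
contact_force: [0.4, -0.4, 0.5]
gripper_width: 1.002
grasp_force: 0.0
```

Run:
```python
from h import *
p=bot.read_camera("scene"); save(p,"scene2.png")
for c in("scene","side"):
    p=p if c=="scene" else bot.read_camera(c)
    P,ok=cloud(p); r=bot.masks_of(p,"carton_mid_center")
    for d in r[:2]:
        X=P[d["mask"]&ok&(P[...,2]>.12)&(P[...,2]<.145)]
        if len(X)>20: print(c,d["confidence"],len(X),np.median(X[:,2]),cv2.minAreaRect((X[:,:2]*1000).astype(np.float32)))
    for q in "key_round_top key_square_top key_bar_top key_cross_top".split():
        m=bot.masks_of(p,q)
        for d in m[:1]:
            X=P[d["mask"]&ok&(P[...,2]>.056)&(P[...,2]<.065)]
            if len(X)>5: print(c,q,round(d["confidence"],2),np.round(cv2.minAreaRect((X[:,:2]*1000).astype(np.float32))[0]),len(X))
print(bot.get_obs()["eef_pos"])
```

```text
scene 0.61 347 0.1315008067438151 ((621.20751953125, -7.5656585693359375), (51.385009765625, 61.100006103515625), 0.39552000164985657)
scene 0.61 23 0.12644145547758212 ((595.4983520507812, -128.91879272460938), (12.966922760009766, 7.714629650115967), 72.40909576416016)
scene key_round_top 0.48 [413.  33.] 149
scene key_bar_top 0.56 [424. -25.] 91
scene key_cross_top 0.47 [438. -84.] 111
side 0.61 334 0.13189653594508963 ((625.0621948242188, -8.539165496826172), (64.56094360351562, 51.458396911621094), 89.2138442993164)
side key_round_top 0.49 [417.  34.] 115
side key_square_top 0.44 [ 451. -142.] 78
side key_bar_top 0.77 [428. -25.] 74
side key_cross_top 0.5 [441. -84.] 91
[ 0.62358762 -0.00997316  0.21164988]
```

View pics/scene2.png

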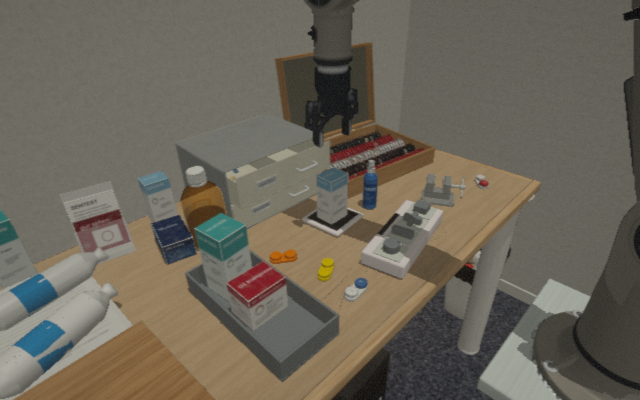

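The carton stands upright on the plate at px (333,195), about 3 mm off centre, and everything else is unmoved. Shutting the gripper and moving over the round key.

>>> send_rows:
  deltas: "-0.045 -0.01 0 0; -0.09 -0.02 0 0; -0.135 -0.03 0 0; -0.175 -0.043 0 0; -0.198 -0.043 0 0"
  claw: 0

```text
t: 10.85
eef_pos: [0.4226, 0.0341, 0.2119]
tool_rot: [0.0, 1.0, 0.002, -0.001]
contact_force: [0.7, -0.8, -0.2]
gripper_width: 0.142
grasp_force: 0.0
```

>>> send_rows:
  deltas: "0 0 0.04 0; 0 0 0.08 0; 0 0 0.12 0; 0 0 0.12 0; 0 0 0.12 0"

```text
t: 11.35
eef_pos: [0.4257, 0.033, 0.0925]
tool_rot: [0.0, 1.0, 0.001, -0.001]
contact_force: [0.9, 0.2, 0.6]
gripper_width: -0.003
grasp_force: 0.0
```

>>> send_rows:
  deltas: "0 0 0.012 0; 0 0 0.022 0; 0 0 0.028 0; 0 0 0.033 0; 0 0 0.033 0"

```text
t: 11.85
eef_pos: [0.4266, 0.0329, 0.0599]
tool_rot: [0.0, 1.0, 0.0, 0.001]
contact_force: [-2.1, -1.2, 11.0]
gripper_width: -0.002
grasp_force: 5.0
```

>>> send_rows:
  deltas: "0 0 0 0; 0 0 0 0; 0 0 0 0"

```text
t: 12.15
eef_pos: [0.4267, 0.0329, 0.06]
tool_rot: [0.0, 1.0, 0.0, 0.001]
contact_force: [-1.4, -0.6, 8.7]
gripper_width: 0.005
grasp_force: 4.5
```

The force reads 8.7 N, above the 6 N stop force, so the round key is fully down. Next is the square key.

>>> send_rows:
  deltas: "0 0 -0.015 0; 0 0 -0.035 0; 0 0 -0.06 0; 0.005 0.03 -0.06 0; 0.01 0.07 -0.06 0"

```text
t: 12.65
eef_pos: [0.4369, -0.0362, 0.1203]
tool_rot: [-0.0, 1.0, 0.003, 0.001]
contact_force: [1.1, 0.6, -0.3]
gripper_width: -0.006
grasp_force: 0.0
```

>>> send_rows:
  deltas: "0.008 0.045 0 0; 0.016 0.09 0 0; 0.016 0.106 0 0; 0.016 0.106 0.015 0; 0.016 0.106 0.03 0"

```text
t: 13.15
eef_pos: [0.4521, -0.1443, 0.0891]
tool_rot: [0.0, 1.0, -0.001, 0.001]
contact_force: [-0.2, 0.2, -0.9]
gripper_width: -0.001
grasp_force: 0.0
```

>>> send_rows:
  deltas: "0 0 0.01 0; 0 0 0.02 0; 0 0 0.026 0; 0 0 0.031 0; 0 0 0.031 0"

```text
t: 13.65
eef_pos: [0.452, -0.143, 0.0598]
tool_rot: [0.0, 1.0, 0.0, -0.0]
contact_force: [-7.5, 2.2, 21.3]
gripper_width: 0.001
grasp_force: 10.4
```

>>> send_rows:
  deltas: "0 0 0 0; 0 0 0 0; 0 0 0 0"

```text
t: 13.95
eef_pos: [0.4519, -0.143, 0.0598]
tool_rot: [0.0, 1.0, 0.0, -0.0]
contact_force: [-6.2, 2.1, 21.1]
gripper_width: -0.0
grasp_force: 10.5
```

>>> send_rows:
  deltas: "0 0 -0.015 0; 0 0 -0.035 0; 0 0 -0.06 0; -0.005 -0.03 -0.06 0; -0.013 -0.07 -0.06 0"

```text
t: 14.45
eef_pos: [0.4402, -0.0739, 0.1194]
tool_rot: [0.0, 1.0, -0.002, 0.002]
contact_force: [-0.5, 1.1, -0.4]
gripper_width: 0.0
grasp_force: 0.0
```

>>> send_rows:
  deltas: "-0.004 -0.025 0 0; -0.008 -0.048 0 0; -0.008 -0.048 0 0; -0.008 -0.048 0.015 0; -0.008 -0.048 0.03 0"

```text
t: 14.95
eef_pos: [0.4316, -0.0255, 0.0884]
tool_rot: [0.0, 1.0, 0.0, 0.001]
contact_force: [-0.7, -0.5, -0.4]
gripper_width: 0.001
grasp_force: 0.0
```

>>> send_rows:
  deltas: "0 0 0.01 0; 0 0 0.02 0; 0 0 0.025 0; 0 0 0.029 0; 0 0 0.029 0"

```text
t: 15.45
eef_pos: [0.431, -0.0255, 0.06]
tool_rot: [0.0, 1.0, 0.0, -0.0]
contact_force: [-3.8, -1.2, 10.3]
gripper_width: -0.002
grasp_force: 5.3
```

>>> send_rows:
  deltas: "0 0 0 0; 0 0 0 0; 0 0 0 0"

```text
t: 15.75
eef_pos: [0.431, -0.0255, 0.06]
tool_rot: [0.0, 1.0, 0.0, 0.0]
contact_force: [-2.9, -1.2, 9.9]
gripper_width: 0.001
grasp_force: 5.0
```

>>> send_rows:
  deltas: "0 0 -0.02 0; 0 0 -0.05 0; 0 0 -0.1 0; 0 0 -0.14 0; 0 0 -0.14 0"

```text
t: 16.25
eef_pos: [0.4344, -0.025, 0.2046]
tool_rot: [0.0, 1.0, 0.0, 0.005]
contact_force: [0.9, 0.2, -0.2]
gripper_width: 0.003
grasp_force: 0.0
```

>>> send_rows:
  deltas: "0 0 0 0; 0 0 0 0; 0 0 0 0"

```text
t: 16.55
eef_pos: [0.4298, -0.0252, 0.198]
tool_rot: [-0.0, 1.0, 0.0, -0.001]
contact_force: [0.1, 0.4, -0.3]
gripper_width: -0.001
grasp_force: 0.0
```

Run:
```python
from h import *
p=bot.read_camera("scene"); P,ok=cloud(p)
for d in bot.masks_of(p,"carton_mid_center")[:1]:
    X=P[d["mask"]&ok&(P[...,2]>.12)&(P[...,2]<.145)]
    print(len(X),np.median(X[:,2]),cv2.minAreaRect((X[:,:2]*1000).astype(np.float32)))
print(bot.get_obs()["contact_force"]); print(bot.hand_in())
```

```text
371 0.13147283421383 ((621.2478637695312, -9.17544937133789), (63.765525817871094, 52.02224349975586), 89.36802673339844)
[-0.11214876  0.25402312  0.01002199]
the job is handed in; nothing more can be done
None
```

I set the middle carton upright on the reader plate, a few millimetres off centre, and pressed the round, square and bar keys in that order. I handed the job in at about 17 s of the 58 s allowed; the hand-in returned no verdict.

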